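# Close the guard and clamp a specimen with the cam lever

## Task

Slide the clear guard all the way across, off the cam lever and over the specimen. Then turn the cam lever by its knob, a quarter turn counter-clockwise seen from above, to the cam's highest lift, where the lever lies over the line scribed on the plate and the jaw clamps the specimen; the lever springs back if let go and the jaw slackens again if it goes past, so finish while still holding the knob there. Do not knock over or push away the vial and the dish that stand beside the clamp.

Things in the scene. Friction and masses are not known exactly. Their poses are not given: they have to be found in the camera images.
- fixture: cam clamp bolted to the worktop, aluminium plate 155x290x12 mm. Origin on the cam's pivot axis at the plate's underside (z = 0). The plate spans x -55..100, y -100..190 mm in its frame; x points away from the robot at yaw 0. Along y: scribed line (y<0), pivot (0), jaw, specimen (125), anvil (face at 143). The guard's rail runs along y at x = 88 mm, 84 mm high
- lever_pivot (a point): point on the cam's vertical pivot axis, at the mid height of the lever's knob (66 mm above the work surface). Obstacle to the robot's right of the clamp: a fixed microscope, x 0.48 to 0.93 m, y -0.35 to +0.06 m of the robot's frame; foot 52 mm high, column and eyepieces (0.15 to over 0.6 m high) from x = 0.53 m on: an arm that comes from the right swings past in front of it, drawn in
- lever_knob (a point): centre of the upright round black knob on the end of the lever: 21 mm in diameter, 46 to 84 mm above the work surface, grasped from above; 75 mm from the pivot axis. The lever arm under it is 14 mm wide, 38 to 46 mm above the surface. The knob does not spin on the lever
- cam_lever (a joint): turn of the lever about the vertical pivot, rad, counter-clockwise from above, 0 to 2.2. 0: rest stop, lever along the fixture's -x. 1.571: highest lift, lever along the fixture's -y, over the scribed line; no stop or detent there. A return spring drives it to 0 (1 to 4 N at the knob). The jaw moves +y by 12 mm x sin(value)
- guard (a joint): travel of the guard along the fixture's +y, m. 0: over the cam lever (specimen uncovered). 0.15: end stop, over the specimen (lever free). It starts near 0 and stays where it is left; needs about 2 N
- guard_handle (a point): centre of the upright black grip bar on top of the guard: 50 mm along the fixture's x, 12 mm thick along y, 104 to 136 mm above the work surface (this point 120). The guard is a clear plate 190 x 110 mm (x by y) with dark steel side strips, top 101 mm high, reaching 68 mm nearer the robot and 122 mm farther than the grip. Foot plate of the grip 56 x 20 mm, top 104 mm high
- specimen_center (a point): centre of the loose cream cylindrical specimen mount, 31 mm in diameter, 24 mm tall, lying on the base plate between jaw and anvil; the jaw pushes it against the anvil. It need not be touched
- specimen: the same specimen; origin at the centre of its underside
- jaw_pad: steel spring-loaded pad of the jaw, 34 x 12 x 26 mm, its face toward the specimen is 105 mm in +y from this origin; the spring gives about 9 N at the highest lift
- vial: loose small white vial standing on the worktop at the anvil end of the clamp, diameter 24 mm, 54 mm tall; origin at the centre of its underside. Leave it alone
- dish: loose clear petri dish, diameter 55 mm, 13 mm tall, lying on the worktop at the anvil end of the clamp; origin at the centre of its underside. Leave it alone
Mind the look-alikes: they are no part of the job. Of the things like the specimen, leave any that is blue; of the rest the smaller one is meant.

How it is judged:
On the way, in this order (a step that is already met when the one before it is completed fails the run):
1. the guard is fully across, over the specimen, while the lever is still near its rest (value of joint guard above 0.14 m and value of joint cam_lever below 0.8 rad), for 0.2 s.
2. the lever is at the highest lift, held by the gripper (value of joint cam_lever between 1.45 and 1.69 rad and contact force between the fingers and cam_lever above 1 N), for 0.3 s.
At the end, for the whole second after the job is handed in: the lever is held by the gripper (over 1 N) within about 0.12 rad (7 degrees) of the highest lift, the jaw pad presses the upright specimen with over 5 N, and the guard is within 10 mm of its end stop over the specimen (all of step 2 and contact force between jaw_pad and specimen above 5 N and value of joint guard above 0.14 m and angle between specimen's own z axis and vertical below 0.2 rad and linear speed of specimen below 0.01 m/s); the arm keeps its last pose, push and grip.
It fails at once if the vial is knocked over or pushed away (angle between vial's own z axis and vertical above 0.5 rad or distance of vial from where it was at the start of the episode above 0.03 m).
It fails at once if the dish is pushed away or tipped (angle between dish's own z axis and vertical above 0.5 rad or distance of dish from where it was at the start of the episode above 0.03 m).
It also fails if it takes over 54 s, if anything falls off the work surface, if the arm or the gripper's body presses on something with over 40 N, if the wrist force passes 120 N, or if a joint passes its speed limit or range.

## Robot

A 7-joint arm with a two-finger parallel gripper is mounted at the origin on a cart in front of the work surface, level with it; the furniture and walls round the work are solid. World frame = base frame: x ahead of the robot, y to its left, z up, the work surface at z = 0. Lengths are in m, angles in rad, forces in N, time in s.
With the tool pointing down it reaches from about 0.4 to 0.875 m from the base axis. Payload 6.5 kg.
Tool frame: the origin (TCP) lies midway between the tips of the shut fingers; the grasp point (between the pads) lies 19 mm behind it (env.tcp_to_grasp is the distance from the TCP to the grasp point, in m); z points along the fingers, y is the line along which they close (so a half turn about z gives the same grasp; the last joint's range is limited). The gripper opens to 88 mm and grips with 3 to 60 N. Pads are 18 mm wide; open, the fingers measure 123 mm over their backs; the gripper's body (75 mm by 187 mm) begins 45 mm behind the grasp point.
Start: joints at [-1.291, 0.536, -0.004, 1.538, 0.003, 1.067, -0.071], TCP at [0.22, 0.612, 0.239] pointing down, gripper open.
Joint ranges: [-2.7, 2.7], [-0.37, 2.16], [-1.27, 1.26], [0.24, 2.4], [-1.31, 4.45], [0.19, 1.91], [-2.76, 2.76]. Speed limits (rad/s): [2.39, 2.39, 3.14, 3.14, 3.14, 3.14, 3.14].

## Interface

Orientations are given as a unit quaternion [w, x, y, z].
In Python, from cell import env gives the robot as it stands.
- The arm moves only by the shell command python3 -m jog 'ROWS' [FORCE]. ROWS is JSON, a list of rows, each an object of numbers: "dx", "dy", "dz": the shift along the world's x, y, z each as a share of 0.1 m, from -1 to 1; "rx", "ry", "rz": the turn, a rotation vector about the world's x, y, z each as a share of 30 degrees, from -1 to 1; "gripper": the gripper command: -1 is shut, 1 is fully open, values between are in proportion. In form: [{"dx": .., "dy": .., "dz": .., "rx": .., "ry": .., "rz": .., "gripper": ..}, ...]. A call has 1 to 10 rows; each row is the pose to reach, as a shift and turn from the pose commanded when the call began; what a row does not reach only later rows make up. A row lasts 1/10 s, in which the tool goes at most 50 mm and 8.59 degrees, less where a joint would pass 70% of its speed; a pose out of reach is approached as far as the arm can. A call with a number of a shift or a turn outside -1 to 1 is refused whole. A call with a gripper value outside its range is refused whole. The fingers move at their own pace and stop on an object; FORCE is the grip in N (left out, the last holds). Time passes only in rows, so rows that repeat a pose let the fingers close. It gives the time, the measured TCP pose, the force, the opening and the grip force at its end, in the units of the state.
- env.state(): the state, without advancing time (a new reading comes with each control period).
- env.read_camera(name): name is "side" or "top" or "wrist"; returns a dict with "image" (400x640x3 uint8, red, green, blue), "z_map" (400x640 float32, m along the optical axis (not along the pixel's ray), 0 where there is no reading), "fx", "fy", "cx", "cy" (pixels), "k1" (the pictures are not rectified: a ray, as slopes to the right and down, at radius r is drawn at 1 + k1 r^2 times it, then the intrinsics apply), "eye" and "attitude" of the camera in the world; the wrist camera has in their place "tool_from_camera" (4x4, takes a point from camera to tool coordinates, whose origin is the TCP and whose axes are the flange's). Camera axes: x right, y down, z forward; pixel columns grow to the right and rows downward; lengths in m; the calibration is good to about 2 mm. A picture is of the moment at which its call begins: read the wrist's pose just before it.
- env.finish_job(): hands the job in; it is judged then, once.
Trained networks look in the newest picture that a camera, given by its name, has taken for a name from the list of things; names that differ only in an ending like _2 or _b are one class to them, and where a whole thing is asked for, a point or a joint stands for the part that bears it (a point fixed in the world has none). Each returns a list of dicts, best first, with "p" (0 to 1); they miss things now and then, are a little off and sometimes report something else, mostly with a low value. They report only what shows in the picture. A call takes as long as a camera call. They do not tell look-alikes from the thing itself.
- env.find_in(thing, camera): "point" ([x, y, z] in m, in the coordinates of the camera as it stood for that picture, good to about 4 mm: the middle of the surface that is visible of it).
- env.outline_of(thing, camera): "mask" (400x640 bool, what is visible of it).
The state is a dict: "clock": time; "qpos": joint angles; "qvel": joint speeds; "joint_efforts": joint torques, N m; "eef_pos": TCP position; "ee_rot": TCP orientation; "wrist_force": force on the tool from outside, world axes, zero at the start; "moment": the same for the moment, N m; "opening": finger opening in m; "gripper_force": force on a finger pad.
Only numpy, scipy, OpenCV 4.12 (cv2) and the standard library are available. Lean on these libraries where they do the work, as an engineer would, in place of code of your own. Each camera call takes 0.05 s, during which the arm holds its last target. There are 200 camera calls.

## Working session

There is one attempt and no reset: what is moved stays moved. The work goes in short steps, Python scripts to look and compute and a shell command to move; the robot and the scene stay as the last step left them, time stands still between calls to the robot, and variables do not carry over. Pictures are saved under pics/ and viewed, at most 10 in all, crops included, and the job is handed in when it is done.

```bash
mkdir -p pics; ls; cat > h.py <<'E'
import numpy as np, cv2
from scipy.spatial.transform import Rotation as R
from cell import env
def rot(a):
    a=np.array(a,float)
    return a if a.shape==(3,3) else R.from_quat(a,scalar_first=True).as_matrix()
def cam(name):
    s=env.state(); c=env.read_camera(name)
    if name=="wrist":
        T=np.eye(4);T[:3,:3]=rot(s["ee_rot"]);T[:3,3]=s["eef_pos"];c["T"]=T@np.array(c["tool_from_camera"])
    else:
        T=np.eye(4);T[:3,:3]=rot(c["attitude"]);T[:3,3]=c["eye"];c["T"]=T
    return c
def w(c,p): return c["T"][:3,:3]@np.array(p)+c["T"][:3,3]
def pix(c,u,v,z=None):
    K=np.array([[c["fx"],0,c["cx"]],[0,c["fy"],c["cy"]],[0,0,1]],float)
    x=cv2.undistortPoints(np.array([[[u,v]]],float),K,np.array([c["k1"],0,0,0,0.]))[0,0]
    if z is None: z=c["z_map"][int(v),int(u)]
    return w(c,[x[0]*z,x[1]*z,z])
def save(c,n): cv2.imwrite("pics/"+n,c["image"][:,:,::-1])
E
python3 - <<'E'
from h import *
np.set_printoptions(precision=4,suppress=True)
print(env.state())
for n in("top","side"):
    c=cam(n);save(c,n+"0.png");print(n,c["T"],c["fx"],c["k1"])
    for t in("fixture","guard_handle","guard","lever_knob","cam_lever","specimen","vial","dish","jaw_pad"):
        print(t,[(round(d["p"],2),w(c,d["point"])) for d in env.find_in(t,n)[:3]])
E
```

```text
pics
{'clock': 0.0, 'qpos': array([-1.2912,  0.5371, -0.0044,  1.5388,  0.0026,  1.0673, -0.0712]), 'qvel': array([-0.0003, -0.0021, -0.0012,  0.0009, -0.0007,  0.001 , -0.0007]), 'joint_efforts': array([  0.0001, -57.0976,   0.9904, -25.1609,  -0.0563,   0.0177,
         0.0002]), 'eef_pos': array([0.2201, 0.611 , 0.2379]), 'ee_rot': array([-0.0001,  0.172 ,  0.9851, -0.0008]), 'wrist_force': array([-0.3326, -0.5465, -0.1369]), 'moment': array([-0.0148,  0.0169, -0.0065]), 'gripper_force': 0.0, 'opening': 0.08807020084208382}
top [[ 0.1163 -0.9643  0.2381  0.3599]
 [-0.9932 -0.1139  0.0239  0.3248]
 [ 0.0041 -0.2393 -0.9709  0.9259]
 [ 0.      0.      0.      1.    ]] 452.4119717291069 0.007575340023512905
fixture [(0.86, array([0.4926, 0.2423, 0.0803]))]
guard_handle [(0.67, array([0.4825, 0.1904, 0.1036]))]
guard [(0.8, array([0.4852, 0.19  , 0.1016]))]
lever_knob []
cam_lever []
specimen [(0.81, array([0.5821, 0.4737, 0.0289])), (0.63, array([0.6507, 0.4631, 0.0197])), (0.45, array([0.4728, 0.3333, 0.0369]))]
vial [(0.15, array([0.473 , 0.3313, 0.0342]))]
dish [(0.73, array([0.5103, 0.4597, 0.0008]))]
jaw_pad []
side [[ 0.9576 -0.1644  0.2367  0.3418]
 [-0.2878 -0.5041  0.8143 -0.3485]
 [-0.0146 -0.8478 -0.5301  0.5408]
 [ 0.      0.      0.      1.    ]] 477.3734581280977 -0.05774943589117038
fixture [(0.97, array([0.5002, 0.1765, 0.0769])), (0.53, array([0.5093, 0.4617, 0.0026]))]
guard_handle [(0.85, array([0.4819, 0.1784, 0.1005]))]
guard [(0.92, array([0.4731, 0.1793, 0.101 ])), (0.74, array([0.4992, 0.1928, 0.0278]))]
lever_knob [(0.78, array([0.4992, 0.1917, 0.0279]))]
cam_lever [(0.78, array([0.4977, 0.1916, 0.0306]))]
specimen [(0.62, array([0.4768, 0.3359, 0.0368])), (0.49, array([0.6546, 0.4513, 0.0164])), (0.45, array([0.6014, 0.4643, 0.0347]))]
vial [(0.87, array([0.4221, 0.4307, 0.0314]))]
dish [(0.79, array([0.5078, 0.4616, 0.0053]))]
jaw_pad []
```

View pics/top0.png

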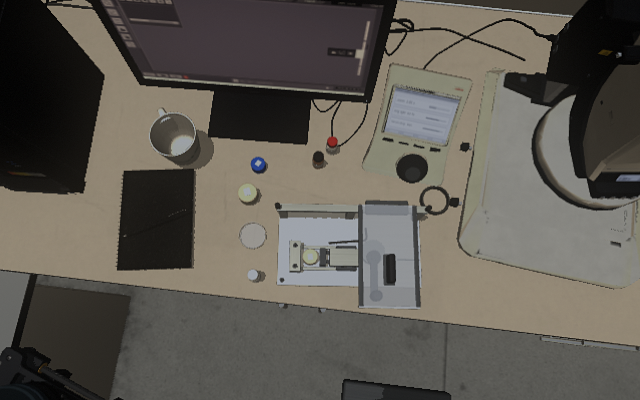

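View pics/side0.png

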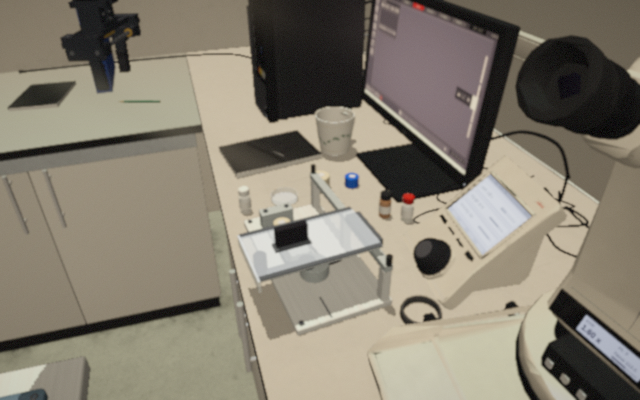

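The top view shows the guard at (390,255) with its grip bar at (390,269). The specimen is at (311,257), the vial at (253,274) and the dish at (253,236). I'll enlarge the clamp and measure its yaw.

```bash
python3 - <<'E'
from h import *
np.set_printoptions(precision=4,suppress=True)
c=cam("top")
im=c["image"][190:320,230:440,::-1]
cv2.imwrite("pics/crop.png",cv2.resize(im,None,fx=3.8,fy=3.8,interpolation=cv2.INTER_CUBIC))
for n in("top","side"):
    c=cam(n)
    for t in ("guard_handle","specimen"):
      for d in env.outline_of(t,n)[:2]:
        m=d["mask"];v,u=np.nonzero(m)
        P=np.array([pix(c,a,b) for a,b in zip(u,v) if c["z_map"][b,a]>0])
        print(n,t,d["p"],len(P),u.mean(),v.mean(),P.min(0),P.max(0),P.mean(0),np.percentile(P[:,2],[10,50,90]))
        if t=="guard_handle":
          r=cv2.minAreaRect(np.argwhere(m)[:,::-1].astype(np.float32));print(r)
          b=cv2.boxPoints(r);print([pix(c,*q,z=np.median(c["z_map"][m])) for q in b])
c=cam("top")
for u,v in [(279,286),(280,276),(278,207),(426,210),(420,305),(360,305),(362,203)]:
    print((u,v),pix(c,u,v), c["z_map"][v,u])
E
```

```text
top guard_handle 0.86 6385 387.8157853688972 255.4379971923257 [0.3854 0.1274 0.0001] [0.6008 0.2522 0.1393] [0.4841 0.19   0.1008] [0.0975 0.0995 0.1019]
((388.4999694824219, 254.5), (60.99999237060547, 106.99998474121094), -0.0)
[array([0.3842, 0.2331, 0.0766]), array([0.573 , 0.2553, 0.1235]), array([0.586 , 0.1445, 0.1239]), array([0.3973, 0.1223, 0.0771])]
top specimen 0.92 350 247.68285714285713 194.37428571428572 [ 0.5686  0.4551 -0.0025] [0.607  0.4974 0.0357] [0.5859 0.4735 0.0276] [0.0162 0.0304 0.0326]
top specimen 0.72 214 258.1296296296296 165.5185185185185 [ 0.6392  0.4487 -0.0019] [0.6781 0.4782 0.0267] [0.653  0.4623 0.0189] [0.0044 0.0219 0.0246]
side guard_handle 0.62 6657 306.7009429726089 243.29262086513995 [ 0.3871  0.1235 -0.0006] [0.646  0.3912 0.1383] [0.4827 0.1813 0.1019] [0.0992 0.1006 0.1091]
((309.589599609375, 240.51715087890625), (61.33992004394531, 137.7018585205078), 69.86369323730469)
[array([0.3815, 0.2117, 0.1166]), array([0.5722, 0.1924, 0.1722]), array([0.5879, 0.1415, 0.101 ]), array([0.397 , 0.1607, 0.0452])]
side specimen 0.56 167 351.11309523809524 180.20238095238096 [0.6435 0.4463 0.0018] [0.6703 0.4744 0.0268] [0.6549 0.4561 0.0177] [0.0071 0.0199 0.0249]
side specimen 0.51 70 324.95714285714286 176.8 [0.5931 0.455  0.0189] [0.6079 0.484  0.0354] [0.6004 0.4665 0.0304] [0.0235 0.032  0.0335]
(279, 286) [ 0.4109  0.387  -0.0001] 0.9126884
(280, 276) [0.4303 0.387  0.0092] 0.90828073
(278, 207) [0.5506 0.4016 0.0979] 0.8511993
(426, 210) [0.579  0.1232 0.092 ] 0.8569899
(420, 305) [0.4016 0.1265 0.101 ] 0.8060726
(360, 305) [0.3892 0.2324 0.0989] 0.80776703
(362, 203) [0.6021 0.236  0.0015] 0.95302564
```

View pics/crop.png

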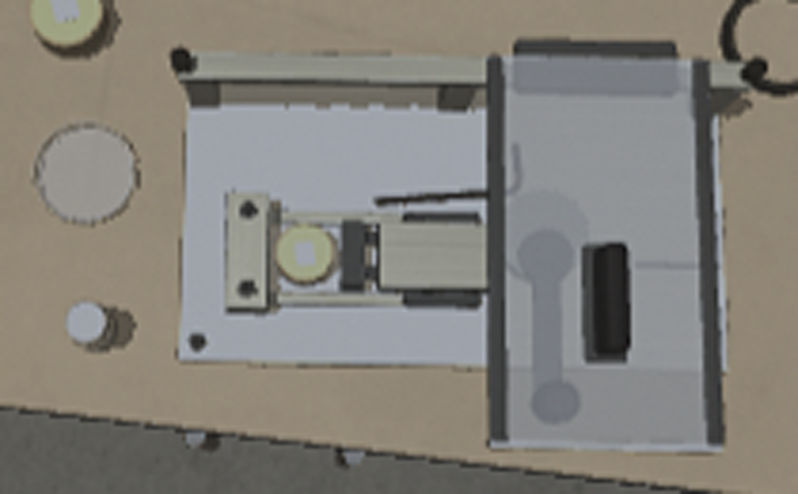

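```bash
cat >> h.py <<'E'
def ray(c,u,v,h):
    a=pix(c,u,v,1.)-c["T"][:3,3]; e=c["T"][:3,3]; return e+a*(h-e[2])/a[2]
E
python3 - <<'E'
from h import *
np.set_printoptions(precision=4,suppress=True)
c=cam("top")
f=lambda u,v,h:ray(c,230+u/3.8,190+v/3.8,h)
L=[("RN",722,442,.101),("RF",702,60,.101),("LN",490,440,.101),("LF",488,57,.101),
("grip top near",617,352,.136),("grip top far",611,245,.136),("knob",556,400,.084),("pivot",545,255,.046),("plateNL",180,358,.012),("plateFL",188,107,.012),("plateNR",727,370,.012),("specimen",304,253,.036),("scribeR",695,265,.012),("scribeL",635,264,.012),("vial",90,322,.054),("dish",86,173,.013),("railL",188,75,.084),("railR",750,85,.084)]
P={}
for n,u,v,h in L: P[n]=f(u,v,h);print(n,P[n])
yaw=lambda a,b:np.degrees(np.arctan2(*(P[b]-P[a])[1::-1]))
print(yaw("RN","RF"),yaw("LN","LF"),yaw("plateNL","plateFL"),yaw("plateNR","plateNL")-90,yaw("railR","railL")-90,yaw("pivot","specimen")-90,yaw("LN","RN")+90, yaw("knob","pivot"),yaw("scribeR","scribeL")-90)
c=cam("side");z=c["z_map"]
# grip: high points
for n in("side","top"):
    c=cam(n);Q=np.array([pix(c,u,v) for v in range(180,310) for u in range(230,430) if c["z_map"][v,u]>0]);Q=Q[(Q[:,2]>.112)&(Q[:,2]<.145)&(abs(Q[:,0]-.49)<.06)&(abs(Q[:,1]-.185)<.05)]
    print(n,len(Q),Q.mean(0),Q.min(0),Q.max(0)); r=cv2.minAreaRect(Q[:,:2].astype(np.float32)*1000);print(r)
E
```

```text
RN [0.3994 0.1264 0.101 ]
RF [0.5823 0.1468 0.101 ]
LN [0.3876 0.2344 0.101 ]
LF [0.5714 0.2519 0.101 ]
grip top near [0.4319 0.1844 0.136 ]
grip top far [0.4802 0.1907 0.136 ]
knob [0.4105 0.2027 0.084 ]
pivot [0.4848 0.2086 0.046 ]
plateNL [0.4134 0.3899 0.012 ]
plateFL [0.5472 0.4034 0.012 ]
plateNR [0.4407 0.1045 0.012 ]
specimen [0.4727 0.3315 0.036 ]
scribeR [0.4937 0.1245 0.012 ]
scribeL [0.4905 0.1562 0.012 ]
vial [0.4233 0.4342 0.054 ]
dish [0.5047 0.453  0.013 ]
railL [0.5488 0.3994 0.084 ]
railR [0.5767 0.1184 0.084 ]
6.353759385355813 5.448763251935856 5.780341723668828 5.469062412151814 5.68843601162456 5.65169215113734 6.236389671807345 4.5747073778349785 5.775105425631594
side 614 [0.459  0.1821 0.1269] [0.4349 0.1763 0.112 ] [0.4855 0.1939 0.1379]
((460.09283447265625, 185.7014617919922), (50.67555236816406, 13.817207336425781), 6.468103408813477)
top 252 [0.4559 0.1883 0.1322] [0.4321 0.1797 0.1122] [0.4817 0.1951 0.138 ]
((456.9175109863281, 187.0471954345703), (49.54610061645508, 12.685006141662598), 6.033182144165039)
```

The crop puts the pivot at (545,255), the knob at (556,400) under the guard, and the scribed line at (665,265). Fixture yaw is about 5.8°, the grip bar is at (0.458, 0.186) and the pivot is at about (0.485, 0.208). To keep the wrist joint in range through the later 90° turn, the tool should now turn by about −154°. I'll do that while moving across.

```bash
python3 -m jog '[{"dx":0.1,"dy":-0.17,"dz":0.05,"rz":-0.2},{"dx":0.2,"dy":-0.34,"dz":0.1,"rz":-0.4},{"dx":0.3,"dy":-0.51,"dz":0.1,"rz":-0.6},{"dx":0.4,"dy":-0.68,"dz":0.1,"rz":-0.8},{"dx":0.48,"dy":-0.85,"dz":0.1,"rz":-1}]'
python3 -m jog '[{"dx":0.1,"dy":-0.17,"rz":-0.2},{"dx":0.2,"dy":-0.34,"rz":-0.4},{"dx":0.3,"dy":-0.51,"rz":-0.6},{"dx":0.4,"dy":-0.68,"rz":-0.8},{"dx":0.48,"dy":-0.85,"rz":-1}]'
python3 -m jog '[{"dx":0.1,"dy":-0.17,"rz":-0.2},{"dx":0.2,"dy":-0.34,"rz":-0.4},{"dx":0.3,"dy":-0.51,"rz":-0.6},{"dx":0.4,"dy":-0.68,"rz":-0.8},{"dx":0.48,"dy":-0.85,"rz":-1}]'
python3 -m jog '[{"dx":0.1,"dy":-0.17,"rz":-0.2},{"dx":0.2,"dy":-0.34,"rz":-0.4},{"dx":0.3,"dy":-0.51,"rz":-0.6},{"dx":0.4,"dy":-0.68,"rz":-0.8},{"dx":0.48,"dy":-0.85,"rz":-1}]'
python3 -m jog '[{"dx":0.1,"dy":-0.17,"rz":-0.2},{"dx":0.2,"dy":-0.34,"rz":-0.4},{"dx":0.3,"dy":-0.51,"rz":-0.6},{"dx":0.4,"dy":-0.68,"rz":-0.8},{"dx":0.46,"dy":-0.85,"rz":-1},{"dx":0.46,"dy":-0.85,"rz":-1.0},{"dx":0.46,"dy":-0.85,"rz":-1.0}]'
```

```text
$[0]: bad value
$[0]: bad value
$[0]: bad value
$[0]: bad value
$[0]: bad value
```

```bash
python3 -m jog '[{"dx":0.1,"dy":-0.17,"dz":0.05,"rx":0,"ry":0,"rz":-0.2,"gripper":1},{"dx":0.2,"dy":-0.34,"dz":0.1,"rx":0,"ry":0,"rz":-0.4,"gripper":1},{"dx":0.3,"dy":-0.51,"dz":0.1,"rx":0,"ry":0,"rz":-0.6,"gripper":1},{"dx":0.4,"dy":-0.68,"dz":0.1,"rx":0,"ry":0,"rz":-0.8,"gripper":1},{"dx":0.48,"dy":-0.85,"dz":0.1,"rx":0,"ry":0,"rz":-1,"gripper":1}]'
```

```text
clock: 2.1
eef_pos: [0.269, 0.5258, 0.2488]
ee_rot: [0.0, 0.423, 0.906, 0.0]
wrist_force: [-0.2, 0.6, 0.1]
opening: 0.0882
gripper_force: 0.0
```

```bash
python3 -m jog '[{"dx":0.1,"dy":-0.17,"dz":0,"rx":0,"ry":0,"rz":-0.2,"gripper":1},{"dx":0.2,"dy":-0.34,"dz":0,"rx":0,"ry":0,"rz":-0.4,"gripper":1},{"dx":0.3,"dy":-0.51,"dz":0,"rx":0,"ry":0,"rz":-0.6,"gripper":1},{"dx":0.4,"dy":-0.68,"dz":0,"rx":0,"ry":0,"rz":-0.8,"gripper":1},{"dx":0.48,"dy":-0.85,"dz":0,"rx":0,"ry":0,"rz":-1,"gripper":1}]'
python3 -m jog '[{"dx":0.1,"dy":-0.17,"dz":0,"rx":0,"ry":0,"rz":-0.2,"gripper":1},{"dx":0.2,"dy":-0.34,"dz":0,"rx":0,"ry":0,"rz":-0.4,"gripper":1},{"dx":0.3,"dy":-0.51,"dz":0,"rx":0,"ry":0,"rz":-0.6,"gripper":1},{"dx":0.4,"dy":-0.68,"dz":0,"rx":0,"ry":0,"rz":-0.8,"gripper":1},{"dx":0.48,"dy":-0.85,"dz":0,"rx":0,"ry":0,"rz":-1,"gripper":1}]'
python3 -m jog '[{"dx":0.1,"dy":-0.17,"dz":0,"rx":0,"ry":0,"rz":-0.2,"gripper":1},{"dx":0.2,"dy":-0.34,"dz":0,"rx":0,"ry":0,"rz":-0.4,"gripper":1},{"dx":0.3,"dy":-0.51,"dz":0,"rx":0,"ry":0,"rz":-0.6,"gripper":1},{"dx":0.4,"dy":-0.68,"dz":0,"rx":0,"ry":0,"rz":-0.8,"gripper":1},{"dx":0.48,"dy":-0.85,"dz":0,"rx":0,"ry":0,"rz":-1,"gripper":1}]'
python3 -m jog '[{"dx":0.1,"dy":-0.17,"dz":0,"rx":0,"ry":0,"rz":-0.2,"gripper":1},{"dx":0.2,"dy":-0.34,"dz":0,"rx":0,"ry":0,"rz":-0.4,"gripper":1},{"dx":0.3,"dy":-0.51,"dz":0,"rx":0,"ry":0,"rz":-0.6,"gripper":1},{"dx":0.4,"dy":-0.68,"dz":0,"rx":0,"ry":0,"rz":-0.8,"gripper":1},{"dx":0.46,"dy":-0.85,"dz":0,"rx":0,"ry":0,"rz":-1,"gripper":1},{"dx":0.46,"dy":-0.85,"dz":0,"rx":0,"ry":0,"rz":-1,"gripper":1}]'
```

```text
clock: 2.6
eef_pos: [0.3169, 0.4408, 0.2489]
ee_rot: [0.0, 0.643, 0.766, 0.0]
wrist_force: [0.9, -0.1, 0.5]
opening: 0.0882
gripper_force: 0.0
clock: 3.1
eef_pos: [0.3649, 0.3558, 0.2489]
ee_rot: [-0.0, 0.82, 0.573, 0.0]
wrist_force: [-0.3, 0.7, -0.1]
opening: 0.0878
gripper_force: 0.0
clock: 3.6
eef_pos: [0.4129, 0.2709, 0.2489]
ee_rot: [-0.0, 0.94, 0.341, 0.0]
wrist_force: [0.5, 0.0, -0.2]
opening: 0.0882
gripper_force: 0.0
clock: 4.2
eef_pos: [0.4591, 0.1843, 0.249]
ee_rot: [0.0, 0.996, 0.086, 0.0]
wrist_force: [-0.5, -0.4, -0.0]
opening: 0.0881
gripper_force: 0.0
```

```bash
python3 - <<'E'
from h import *
np.set_printoptions(precision=4,suppress=True)
s=env.state();print(s["clock"],s["eef_pos"],s["ee_rot"],s["qpos"],s["qvel"])
y=rot(s["ee_rot"])[:,1];print("tool y ang",np.degrees(np.arctan2(y[1],y[0])))
c=cam("wrist");save(c,"w1.png")
print([(d["p"],w(c,d["point"])) for d in env.find_in("guard_handle","wrist")])
Q=np.array([pix(c,u,v) for v in range(0,400,2) for u in range(0,640,2) if c["z_map"][v,u]>0])
Q=Q[(Q[:,2]>.112)&(Q[:,2]<.145)&(abs(Q[:,0]-.46)<.06)&(abs(Q[:,1]-.185)<.06)]
if len(Q): print(len(Q),Q.mean(0),cv2.minAreaRect(Q[:,:2].astype(np.float32)*1000))
E
```

```text
4.2 [0.4591 0.1843 0.249 ] [0.0003 0.9963 0.0863 0.0003] [-1.0431  0.3032  0.6925  1.9609 -0.2344  0.9571 -1.6348] [-0.0217 -0.0012 -0.0585 -0.0065 -0.0088  0.0029  0.061 ]
tool y ang -80.09350031871409
[(0.68, array([0.5026, 0.1882, 0.1029]))]
217 [0.4621 0.1874 0.1351] ((460.426025390625, 187.15374755859375), (48.93761444091797, 11.84696102142334), 5.71225118637085)
```

View pics/w1.png

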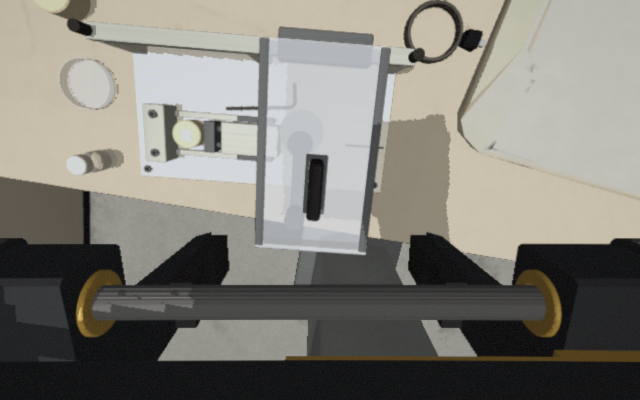

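The wrist view shows the grip bar at (316,188), between the fingers, and puts it at (0.460, 0.187) with a 5.7° yaw, which agrees with the other two cameras. Next I descend and grasp it.

```bash
python3 -m jog '[{"dx":0,"dy":0.03,"dz":-0.25,"rx":0,"ry":0,"rz":-0.14,"gripper":1},{"dx":0,"dy":0.03,"dz":-0.5,"rx":0,"ry":0,"rz":-0.14,"gripper":0.6},{"dx":0,"dy":0.03,"dz":-0.75,"rx":0,"ry":0,"rz":-0.14,"gripper":0.2},{"dx":0,"dy":0.03,"dz":-1,"rx":0,"ry":0,"rz":-0.14,"gripper":0.2}]'
python3 -m jog '[{"dx":0,"dy":0,"dz":-0.2,"rx":0,"ry":0,"rz":0,"gripper":0.2},{"dx":0,"dy":0,"dz":-0.38,"rx":0,"ry":0,"rz":0,"gripper":0.2},{"dx":0,"dy":0,"dz":-0.38,"rx":0,"ry":0,"rz":0,"gripper":-1},{"dx":0,"dy":0,"dz":-0.38,"rx":0,"ry":0,"rz":0,"gripper":-1},{"dx":0,"dy":0,"dz":-0.38,"rx":0,"ry":0,"rz":0,"gripper":-1},{"dx":0,"dy":0,"dz":-0.38,"rx":0,"ry":0,"rz":0,"gripper":-1},{"dx":0,"dy":0,"dz":-0.38,"rx":0,"ry":0,"rz":0,"gripper":-1}]' 20
```

```text
clock: 4.7
eef_pos: [0.4577, 0.1914, 0.1477]
ee_rot: [-0.0, 0.999, 0.055, -0.0]
wrist_force: [-0.2, 0.6, 0.4]
opening: 0.066
gripper_force: 0.0
clock: 5.4
eef_pos: [0.4587, 0.1898, 0.1114]
ee_rot: [-0.0, 0.999, 0.052, 0.001]
wrist_force: [1.2, -1.8, 1.2]
opening: 0.015
gripper_force: 0.8
```

```bash
python3 -m jog '[{"dx":0,"dy":0,"dz":0,"rx":0,"ry":0,"rz":0,"gripper":-1},{"dx":0,"dy":0,"dz":0,"rx":0,"ry":0,"rz":0,"gripper":-1},{"dx":-0.01,"dy":0.1,"dz":0,"rx":0,"ry":0,"rz":0,"gripper":-1},{"dx":-0.025,"dy":0.25,"dz":0,"rx":0,"ry":0,"rz":0,"gripper":-1},{"dx":-0.04,"dy":0.4,"dz":0,"rx":0,"ry":0,"rz":0,"gripper":-1},{"dx":-0.055,"dy":0.55,"dz":0,"rx":0,"ry":0,"rz":0,"gripper":-1},{"dx":-0.07,"dy":0.7,"dz":0,"rx":0,"ry":0,"rz":0,"gripper":-1},{"dx":-0.085,"dy":0.85,"dz":0,"rx":0,"ry":0,"rz":0,"gripper":-1},{"dx":-0.1,"dy":1,"dz":0,"rx":0,"ry":0,"rz":0,"gripper":-1}]'
python3 -m jog '[{"dx":-0.01,"dy":0.1,"dz":0,"rx":0,"ry":0,"rz":0,"gripper":-1},{"dx":-0.02,"dy":0.2,"dz":0,"rx":0,"ry":0,"rz":0,"gripper":-1},{"dx":-0.03,"dy":0.3,"dz":0,"rx":0,"ry":0,"rz":0,"gripper":-1},{"dx":-0.04,"dy":0.4,"dz":0,"rx":0,"ry":0,"rz":0,"gripper":-1},{"dx":-0.045,"dy":0.45,"dz":0,"rx":0,"ry":0,"rz":0,"gripper":-1},{"dx":-0.048,"dy":0.48,"dz":0,"rx":0,"ry":0,"rz":0,"gripper":-1}]'
```

```text
clock: 6.3
eef_pos: [0.4489, 0.2894, 0.1113]
ee_rot: [0.0, 0.999, 0.052, 0.0]
wrist_force: [0.8, -3.0, 5.4]
opening: 0.0115
gripper_force: 20.0
clock: 6.9
eef_pos: [0.4443, 0.3358, 0.1113]
ee_rot: [0.001, 0.999, 0.052, 0.0]
wrist_force: [0.2, -11.4, 12.1]
opening: 0.0122
gripper_force: 20.0
```

```bash
python3 -m jog '[{"dx":-0.003,"dy":0.03,"dz":0,"rx":0,"ry":0,"rz":0,"gripper":-1},{"dx":-0.005,"dy":0.05,"dz":0,"rx":0,"ry":0,"rz":0,"gripper":-1},{"dx":-0.005,"dy":0.05,"dz":0,"rx":0,"ry":0,"rz":0,"gripper":-1},{"dx":-0.005,"dy":0.05,"dz":0,"rx":0,"ry":0,"rz":0,"gripper":-1}]'
python3 - <<'E'
from h import *
c=cam("top");save(c,"top2.png")
im=c["image"][190:320,230:440,::-1]
cv2.imwrite("pics/crop2.png",cv2.resize(im,None,fx=3.8,fy=3.8,interpolation=cv2.INTER_CUBIC))
for n in("top","side"):
  if n=="side":c=cam(n);save(c,"side2.png")
  for t in("lever_knob","cam_lever"): print(n,t,[(d["p"],w(c,d["point"])) for d in env.find_in(t,n)])
E
```

```text
clock: 7.3
eef_pos: [0.4442, 0.3359, 0.1112]
ee_rot: [0.004, 0.999, 0.05, -0.001]
wrist_force: [-0.9, -16.0, 15.0]
opening: 0.0118
gripper_force: 20.0
top lever_knob [(0.82, array([0.47479571, 0.20733067, 0.0424699 ]))]
top cam_lever [(0.61, array([0.47617931, 0.20982703, 0.04699028]))]
side lever_knob [(0.59, array([0.47664961, 0.19612344, 0.04635251]))]
side cam_lever [(0.78, array([0.47802848, 0.19740208, 0.0430839 ]))]
```

View pics/crop2.png

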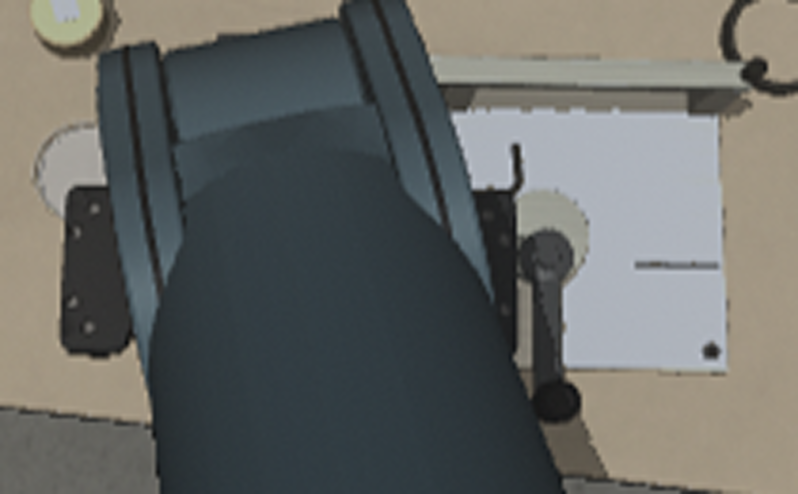

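The guard is against its stop (16 N and no further motion), and the lever is uncovered with the knob at crop (556,400). I'll relieve the push, release the grip, rise and move over the knob.

```bash
python3 -m jog '[{"dx":0.005,"dy":-0.05,"dz":-0,"rx":0,"ry":0,"rz":0,"gripper":-1},{"dx":0.005,"dy":-0.05,"dz":0,"rx":0,"ry":0,"rz":0,"gripper":0.1},{"dx":0.005,"dy":-0.05,"dz":0,"rx":0,"ry":0,"rz":0,"gripper":0.1},{"dx":0.005,"dy":-0.05,"dz":0,"rx":0,"ry":0,"rz":0,"gripper":0.1},{"dx":0.005,"dy":-0.05,"dz":0,"rx":0,"ry":0,"rz":0,"gripper":0.1},{"dx":0.005,"dy":-0.05,"dz":0.2,"rx":0,"ry":0,"rz":0,"gripper":0.1},{"dx":0.005,"dy":-0.05,"dz":0.5,"rx":0,"ry":0,"rz":0,"gripper":0.1},{"dx":0.005,"dy":-0.05,"dz":0.75,"rx":0,"ry":0,"rz":0,"gripper":0.1},{"dx":0.005,"dy":-0.05,"dz":1,"rx":0,"ry":0,"rz":0,"gripper":0.1}]'
python3 -m jog '[{"dx":-0.05,"dy":-0.2,"dz":0,"rx":0,"ry":0,"rz":0,"gripper":0.1},{"dx":-0.1,"dy":-0.4,"dz":0,"rx":0,"ry":0,"rz":0,"gripper":0.1},{"dx":-0.2,"dy":-0.6,"dz":0,"rx":0,"ry":0,"rz":0,"gripper":0.1},{"dx":-0.3,"dy":-0.8,"dz":0,"rx":0,"ry":0,"rz":0,"gripper":0.1},{"dx":-0.35,"dy":-1,"dz":0,"rx":0,"ry":0,"rz":0,"gripper":0.1},{"dx":-0.35,"dy":-1,"dz":0,"rx":0,"ry":0,"rz":0,"gripper":0.1}]'
python3 -m jog '[{"dx":0,"dy":-0.15,"dz":0,"rx":0,"ry":0,"rz":0,"gripper":0.1},{"dx":0,"dy":-0.31,"dz":0,"rx":0,"ry":0,"rz":0,"gripper":0.1},{"dx":0,"dy":-0.31,"dz":0,"rx":0,"ry":0,"rz":0,"gripper":0.1},{"dx":0,"dy":-0.31,"dz":0,"rx":0,"ry":0,"rz":0,"gripper":0.1}]'
python3 - <<'E'
from h import *
np.set_printoptions(precision=4,suppress=True)
s=env.state();print(s["qpos"])
for n in("wrist","side","top"):
  c=cam(n)
  if n=="wrist": save(c,"w2.png")
  print(n,[(d["p"],w(c,d["point"])) for d in env.find_in("lever_knob",n)])
  Q=np.array([pix(c,u,v) for v in range(0,400) for u in range(0,640) if c["z_map"][v,u]>0])
  Q=Q[(Q[:,2]>.055)&(Q[:,2]<.092)&(abs(Q[:,0]-.412)<.03)&(abs(Q[:,1]-.203)<.03)]
  if len(Q): print(len(Q),Q.mean(0),Q.min(0),Q.max(0),cv2.minAreaRect(Q[:,:2].astype(np.float32)*1000))
E
```

```text
clock: 8.5
eef_pos: [0.4434, 0.3377, 0.2117]
ee_rot: [0.0, 0.999, 0.052, -0.0]
wrist_force: [-0.3, -0.1, -0.5]
opening: 0.0487
gripper_force: 0.0
clock: 9.1
eef_pos: [0.4078, 0.2353, 0.2107]
ee_rot: [0.0, 0.999, 0.051, -0.001]
wrist_force: [0.2, -0.3, 0.1]
opening: 0.0482
gripper_force: 0.0
clock: 9.5
eef_pos: [0.4088, 0.2064, 0.2108]
ee_rot: [-0.0, 0.999, 0.052, 0.0]
wrist_force: [-0.2, 0.4, -0.3]
opening: 0.0485
gripper_force: 0.0
[-1.1726  0.2986  0.7236  2.0861 -0.2634  0.846  -1.7617]
wrist [(0.84, array([0.4884, 0.206 , 0.0464])), (0.49, array([0.4656, 0.3234, 0.1017]))]
508 [0.4153 0.2019 0.0806] [0.4035 0.1917 0.0552] [0.4235 0.2116 0.0862] ((413.4795837402344, 201.59185791015625), (19.925662994384766, 19.4869441986084), 9.629973411560059)
side [(0.93, array([0.4808, 0.1992, 0.044 ]))]
275 [0.4125 0.1948 0.0735] [0.4029 0.1886 0.0552] [0.4234 0.2071 0.0859] ((412.7313537597656, 198.52047729492188), (17.976030349731445, 19.77705192565918), 51.921714782714844)
top [(0.74, array([0.4955, 0.2127, 0.0341]))]
```

View pics/w2.png

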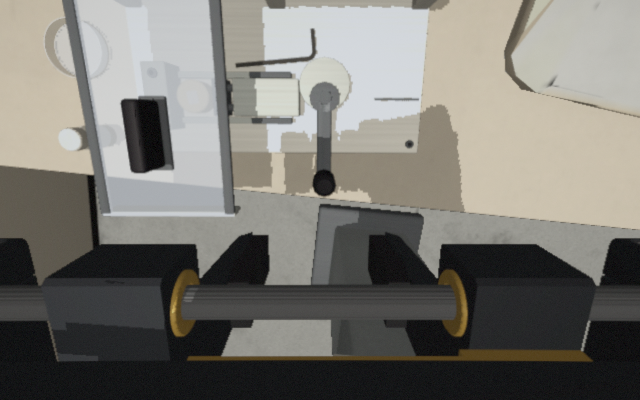

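The guard is over the specimen, and the knob at wrist pixel (324,184) is at (0.4125, 0.2015) with its top about 84 mm up. I descend onto it.

```bash
python3 -m jog '[{"dx":0.035,"dy":-0.05,"dz":-0.25,"rx":0,"ry":0,"rz":0,"gripper":0.1},{"dx":0.035,"dy":-0.05,"dz":-0.5,"rx":0,"ry":0,"rz":0,"gripper":0.1},{"dx":0.035,"dy":-0.05,"dz":-0.75,"rx":0,"ry":0,"rz":0,"gripper":0.1},{"dx":0.035,"dy":-0.05,"dz":-1,"rx":0,"ry":0,"rz":0,"gripper":0.1}]'
python3 -m jog '[{"dx":0,"dy":0,"dz":-0.2,"rx":0,"ry":0,"rz":0,"gripper":0.1},{"dx":0,"dy":0,"dz":-0.4,"rx":0,"ry":0,"rz":0,"gripper":0.1},{"dx":0,"dy":0,"dz":-0.59,"rx":0,"ry":0,"rz":0,"gripper":0.1},{"dx":0,"dy":0,"dz":-0.59,"rx":0,"ry":0,"rz":0,"gripper":0.1},{"dx":0,"dy":0,"dz":-0.59,"rx":0,"ry":0,"rz":0,"gripper":-1},{"dx":0,"dy":0,"dz":-0.59,"rx":0,"ry":0,"rz":0,"gripper":-1},{"dx":0,"dy":0,"dz":-0.59,"rx":0,"ry":0,"rz":0,"gripper":-1},{"dx":0,"dy":0,"dz":-0.59,"rx":0,"ry":0,"rz":0,"gripper":-1},{"dx":0,"dy":0,"dz":-0.59,"rx":0,"ry":0,"rz":0,"gripper":-1},{"dx":0,"dy":0,"dz":-0.59,"rx":0,"ry":0,"rz":0,"gripper":-1}]' 25
python3 - <<'E'
from h import *
s=env.state();p=s["eef_pos"];print(p,s["qpos"])
a=np.radians(5.75)
P=np.array([.4868,.2088])
for k in range(0,96,10):
    k=min(k,90);t=a+np.pi+np.radians(k);print(k,((P+.075*np.array([np.cos(t),np.sin(t)])-p[:2])*10).round(3))
E
```

```text
clock: 10.2
eef_pos: [0.4121, 0.2018, 0.1097]
ee_rot: [-0.0, 0.999, 0.052, 0.0]
wrist_force: [1.0, 0.8, 1.0]
opening: 0.0482
gripper_force: 0.0
clock: 11.2
eef_pos: [0.4124, 0.202, 0.0523]
ee_rot: [-0.0, 0.999, 0.052, 0.0]
wrist_force: [-0.6, 0.2, 7.8]
opening: 0.0202
gripper_force: 25.0
[0.41238217 0.20197904 0.05231498] [-0.93594514  0.59545584  0.47695751  2.16485109 -0.56595831  0.50193394
 -1.48998555]
0 [-0.002 -0.007]
10 [ 0.022 -0.135]
20 [ 0.069 -0.258]
30 [ 0.135 -0.37 ]
40 [ 0.221 -0.469]
50 [ 0.322 -0.552]
60 [ 0.436 -0.616]
70 [ 0.56  -0.659]
80 [ 0.689 -0.68 ]
90 [ 0.819 -0.678]
```

```bash
python3 -m jog '[{"dx":0.007,"dy":-0.065,"dz":0,"rx":0,"ry":0,"rz":0.167,"gripper":-1},{"dx":0.022,"dy":-0.13,"dz":0,"rx":0,"ry":0,"rz":0.333,"gripper":-1},{"dx":0.043,"dy":-0.195,"dz":0,"rx":0,"ry":0,"rz":0.5,"gripper":-1},{"dx":0.069,"dy":-0.255,"dz":0,"rx":0,"ry":0,"rz":0.667,"gripper":-1},{"dx":0.1,"dy":-0.315,"dz":0,"rx":0,"ry":0,"rz":0.833,"gripper":-1},{"dx":0.135,"dy":-0.37,"dz":0,"rx":0,"ry":0,"rz":1,"gripper":-1},{"dx":0.135,"dy":-0.37,"dz":0,"rx":0,"ry":0,"rz":1,"gripper":-1}]' 25
python3 -c "
from h import *
s=env.state();print(s['qpos'],s['moment'])"
```

```text
clock: 11.9
eef_pos: [0.4265, 0.1648, 0.0523]
ee_rot: [-0.0, 0.951, 0.309, 0.001]
wrist_force: [-0.4, 2.6, 8.4]
opening: 0.0199
gripper_force: 25.0
[-0.73851963  0.56495585  0.33473545  2.16430183 -0.40163025  0.46843812
 -1.03338688] [0.46503581 0.22637909 0.04358803]
```

```bash
python3 -m jog '[{"dx":0.042,"dy":-0.052,"dz":0,"rx":0,"ry":0,"rz":0.167,"gripper":-1},{"dx":0.086,"dy":-0.1,"dz":0,"rx":0,"ry":0,"rz":0.333,"gripper":-1},{"dx":0.135,"dy":-0.143,"dz":0,"rx":0,"ry":0,"rz":0.5,"gripper":-1},{"dx":0.187,"dy":-0.182,"dz":0,"rx":0,"ry":0,"rz":0.667,"gripper":-1},{"dx":0.243,"dy":-0.217,"dz":0,"rx":0,"ry":0,"rz":0.833,"gripper":-1},{"dx":0.3,"dy":-0.246,"dz":0,"rx":0,"ry":0,"rz":1,"gripper":-1},{"dx":0.3,"dy":-0.246,"dz":0,"rx":0,"ry":0,"rz":1,"gripper":-1}]'
python3 -m jog '[{"dx":0.062,"dy":-0.024,"dz":0,"rx":0,"ry":0,"rz":0.167,"gripper":-1},{"dx":0.124,"dy":-0.043,"dz":0,"rx":0,"ry":0,"rz":0.333,"gripper":-1},{"dx":0.188,"dy":-0.056,"dz":0,"rx":0,"ry":0,"rz":0.5,"gripper":-1},{"dx":0.253,"dy":-0.064,"dz":0,"rx":0,"ry":0,"rz":0.667,"gripper":-1},{"dx":0.318,"dy":-0.066,"dz":0,"rx":0,"ry":0,"rz":0.833,"gripper":-1},{"dx":0.383,"dy":-0.062,"dz":0,"rx":0,"ry":0,"rz":1,"gripper":-1},{"dx":0.383,"dy":-0.062,"dz":0,"rx":0,"ry":0,"rz":1,"gripper":-1},{"dx":0.383,"dy":-0.062,"dz":0,"rx":0,"ry":0,"rz":1,"gripper":-1},{"dx":0.383,"dy":-0.062,"dz":0,"rx":0,"ry":0,"rz":1,"gripper":-1}]'
python3 - <<'E'
from h import *
np.set_printoptions(precision=4,suppress=True)
s=env.state();print(s['qpos'],s['wrist_force'])
c=cam("side");im=c["image"][150:350,220:460,::-1]
cv2.imwrite("pics/side3.png",cv2.resize(im,None,fx=3,fy=3,interpolation=cv2.INTER_CUBIC))
c=cam("wrist");save(c,"w3.png")
E
```

```text
clock: 12.6
eef_pos: [0.4563, 0.1405, 0.0523]
ee_rot: [-0.0, 0.839, 0.544, 0.001]
wrist_force: [-2.0, 0.7, 9.5]
opening: 0.0204
gripper_force: 25.0
clock: 13.5
eef_pos: [0.4941, 0.1339, 0.0523]
ee_rot: [0.0, 0.67, 0.742, 0.0]
wrist_force: [-1.5, -1.1, 8.4]
opening: 0.0199
gripper_force: 25.0
[-0.4049  0.5996  0.0662  2.0161 -0.074   0.5276 -0.1849] [-1.4759 -1.1453  8.369 ]
```

View pics/side3.png

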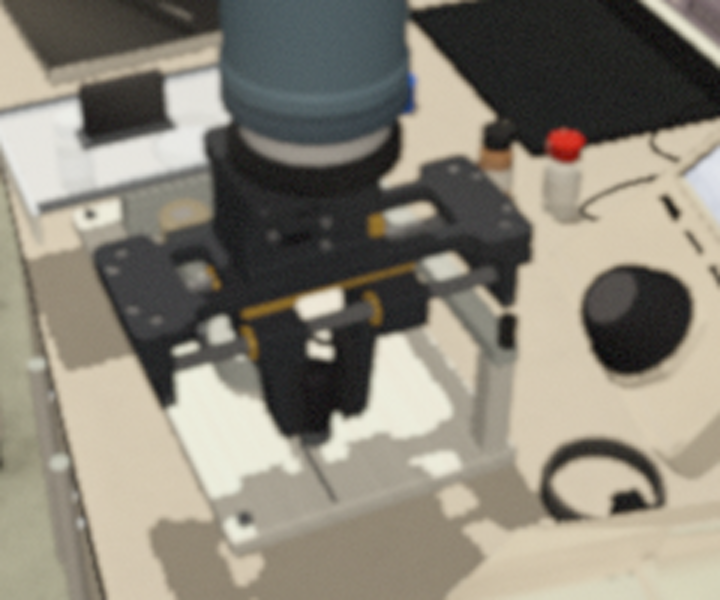

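View pics/w3.png

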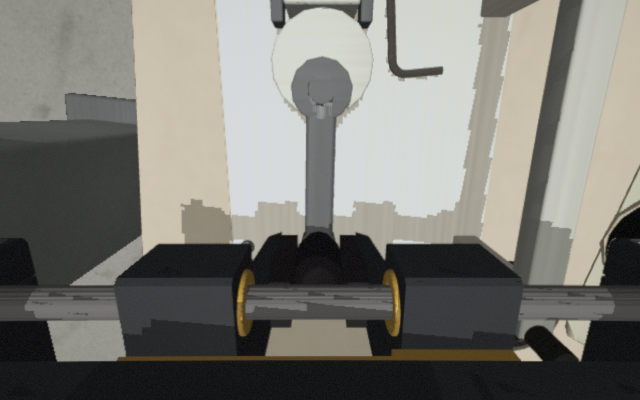

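The side view shows the fingers gripping the knob in line with the scribed line at (318,470). The wrist view shows the lever running straight from the pivot (322,85) to the knob (318,250), so it lies along the fixture's −y. The guard is still over the specimen, so I'm handing in.

```bash
python3 -c "
from cell import env
print(env.finish_job())"
```

```text
the job is handed in; nothing more can be done
None
```

The guard is fully across over the specimen, the lever is held by its knob at the highest lift over the scribed line, and the job is handed in; no verdict was returned, and I didn't measure the jaw force or take a last close look at the vial and dish.

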